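# Latch a cello bridge blank into its carving jig

### The job

Slide the wooden cello bridge blank gently along the jig until its feet are fully home against the metal stop, then press the inner pad of the seesaw catch down past its centre so that it snaps over and its nose locks into the blank's side notch. Do not ram the blank or force the catch, and leave the bottle, jar and brush where they stand.

Things in the scene. Friction and masses are not known exactly. Their poses are not given: they have to be found in the camera images.
- jig: Dark wooden carving jig fixed to the bench. Origin on the bench, x = slide direction (to the stop), y to its left, z up. Bed x -105..105, y -70..110 mm, top 25 mm above the origin. Two wooden rails, 8 mm high, along x at y = +-46..56 mm guide the blank with 1 mm play a side. Pressing the blank against stop, bed or nose with over 15 N, or the catch with over 20 N, spoils the work.
- jig_slot (a point): Point on the bed, 17.5 mm to +x of the jig's origin: MEAN place of the blank's centre when home. An aluminium carriage carries stop bar (16 mm high, across the far end) and seesaw catch together, locked up to 20 mm either way along x from this mean; its place is NOT reported. Find the stop by pushing until it resists.
- blank: Pale maple cello bridge blank, flat on the bed between the rails: 85 (x) x 90 (y) x 12 mm, about 60 g, origin at the centre of its underside. Two feet point to +x (the stop); the flat top edge faces -x and is pushed. A notch in each long side, x -7..+6.5 mm, reaches in to y = +-24 mm. Starts 25 to 86 mm short of the stop; slides with light friction, stays where left.
- blank_top_edge (a point): Middle of the blank's flat top edge, the face to push: 42.5 mm towards -x from the blank's origin, at mid-thickness.
- catch_axis (a point): Mean point on the pivot axis of the seesaw catch (axis along jig x, 75 mm to +y of the jig's centre line, 47 mm above the bench); the real catch stands up to 20 mm along x from it. With the blank home, catch, pad and nose (9 mm wide in x) are centred at the blank's origin along x. Pad 36 (x) x 24 mm, on the inner arm, which reaches 50 mm from the axis towards the blank.
- lever (a joint): Steel seesaw catch: 0 open, 0.56 rad over. Open, the pad slopes: inner edge 77 mm above the bench at jig y 35 mm, middle 71 at 45. Closed: level, 51 mm high, y 26..50. Press it down: 9 to 12 N at first, falling to nil at 0.36 rad (inner edge about 61 mm high), then it snaps over by itself. If the blank is over 2 mm short, the nose lands on it at 0.28 rad; released, the catch springs back open.
- varnish_bottle: Bystander: amber varnish bottle, 36 mm across, 75 mm tall, standing to the right of the jig; origin under its base.
- glue_jar: Bystander: glass jar, 48 mm across, 55 mm tall, standing to the right of the jig; origin under its base.
- brush: Bystander: brush, 160 mm long, lying to the left of the jig, origin under its middle.
There are look-alikes about, which are no part of the job. Leave any pink look-alike of the blank alone.

How it is judged:
By the outcome, as a careful person would: the job done as asked, in the order asked, and still so for the second after the job is handed in, with the robot touching nothing.
It also fails if it takes over 45 s, if anything falls off the work surface, if the arm or the gripper's body presses on something with over 40 N, if the wrist force passes 120 N, or if a joint passes its speed limit or range.

### The arm

A 6-joint arm with a two-finger parallel gripper is mounted at the origin on the work surface. World frame = base frame: x ahead of the robot, y to its left, z up, the work surface at z = 0. Lengths are in mm, angles in rad, forces in N, time in s.
With the tool pointing down it reaches from about 400 to 925 mm from the base axis. Payload 12.5 kg.
Tool frame: the origin (TCP) lies midway between the tips of the shut fingers; the grasp point (between the pads) lies 19 mm behind it; z points along the fingers, y is the line along which they close (so a half turn about z gives the same grasp; the last joint's range is limited). The gripper opens to 95 mm and grips with 3 to 60 N. Pads are 20 mm wide; open, the fingers measure 119 mm over their backs; the gripper's body (75 mm by 180 mm) begins 59 mm behind the grasp point.
Start: joints at [1.098, 0.491, 1.559, -0, 1.092, -0.106], TCP at [224.13, 583.452, 177.561] pointing down, gripper open.
Joint ranges: [-3.1, 3.1], [-0.84, 2.19], [0.05, 2.79], [-1.13, 4.28], [0.06, 2.93], [-2.69, 2.69]. Speed limits (rad/s): [2.22, 2.22, 2.79, 3.14, 3.14, 3.14].

### API

Orientations are given as [roll, pitch, yaw] about the fixed x, y, z axes, in that order (R = Rz(yaw) Ry(pitch) Rx(roll)).
In Python, from cell import state, read_camera, camera_info, env gives the robot as it stands.
- The arm moves only by the tool move_arm, never from a script. Its argument "commands" is a list of rows, each a list of 3 entries, a list of its own where there are three numbers: the shift along the world's x, y, z in cm, then the turn, a rotation vector about the world's x, y, z in degrees, then the opening, from 0 (shut) to 1 (fully open). A call has 1 to 10 rows; each row shifts and turns the commanded pose from where the row before left it; what a row does not reach is not made up. A row lasts 1/10 s, in which the tool goes at most 50 mm and 8.59 degrees, less where a joint would pass 70% of its speed; a pose out of reach is approached as far as the arm can. A call with a gripper value outside its range is refused whole. The fingers move at their own pace and stop on an object; the grip force is fixed at half the most. Time passes only in rows, so rows that do not move let the fingers close. It gives the time, the measured TCP pose, the force, the opening and the grip force at its end, in the units of the state.
- state(): the state, without advancing time (a new reading comes with each control period).
- read_camera(name): name is "side" or "top" or "wrist"; returns the picture (400x640x3 uint8, blue, green, red); there is no depth.
- camera_info(name): a dict with "K" (3x3 intrinsics, pixels), "cam_to_world" (4x4, takes a point from camera to world coordinates). Camera axes: x right, y down, z forward; pixel columns grow to the right and rows downward; lengths in mm; the calibration is good to about 2 mm. A picture is of the moment at which its call begins: read the wrist's pose just before it. camera_info takes no time and is no camera call; for the wrist camera it gives the pose at the moment of the call.
- env.job_done(): hands the job in; it is judged then, once.
The state is a dict: "t": time; "joints": joint angles; "qvel": joint speeds; "tau": joint torques, N m; "eef_pos": TCP position; "tcp_rot": TCP orientation; "ft_force": force on the tool from outside, world axes, zero at the start; "moment": the same for the moment, N m; "opening": opening from 0.0 (shut) to 1.0 (fully open); "grip_force": force on a finger pad.
Only numpy, scipy, OpenCV 4.12 (cv2) and the standard library are available. Lean on these libraries where they do the work, as an engineer would, in place of code of your own. Each camera call takes 0.05 s, during which the arm holds its last target. There are 200 camera calls.

## Working session

There is one attempt and no reset: what is moved stays moved. The work goes in short steps, Python scripts to look and compute and a tool call to move; the robot and the scene stay as the last step left them, time stands still between calls to the robot, and variables do not carry over. Pictures are saved under pics/ and viewed, at most 10 in all, crops included, and the job is handed in when it is done.

Besides the shell and the picture viewer there is one more tool, called by a JSON object that holds its "fn" and its "kwargs". move_arm: Moves the arm, as the interface text tells. Its arguments: {"type":"object","properties":{"commands":{"type":"array"}},"required":["commands"]}

```bash
mkdir -p pics
cat > h.py <<'E'
import numpy as np, cv2
from cell import state, read_camera, camera_info, env
def ray(n,u,v,z,ci=None):
    c=ci or camera_info(n); K=np.array(c["K"]);T=np.array(c["cam_to_world"])
    d=T[:3,:3]@np.linalg.solve(K,[u,v,1]); o=T[:3,3]
    return o+d*(z-o[2])/d[2]
def proj(n,p,ci=None):
    c=ci or camera_info(n); K=np.array(c["K"]);T=np.array(c["cam_to_world"])
    q=K@(T[:3,:3].T@(np.array(p,float)-T[:3,3])); return q[:2]/q[2]
E
python3 - <<'E'
from h import *
for n in("top","side"):
    cv2.imwrite(f"pics/{n}0.png",read_camera(n)); print(n,np.round(camera_info(n)["cam_to_world"],2).tolist(),np.array(camera_info(n)["K"]).tolist())
print(state())
E
```

```text
top [[0.02, -0.99, 0.12, 426.9], [-1.0, -0.02, 0.04, 47.19], [-0.03, -0.12, -0.99, 751.57], [0.0, 0.0, 0.0, 1.0]] [[366.03635312826856, 0.0, 323.0802502069914], [0.0, 366.03635312826856, 202.6739341201885], [0.0, 0.0, 1.0]]
side [[-0.99, -0.07, 0.13, 407.13], [-0.15, 0.51, -0.85, 811.92], [-0.0, -0.86, -0.52, 536.54], [0.0, 0.0, 0.0, 1.0]] [[501.72981093084246, 0.0, 321.3286807265142], [0.0, 501.72981093084246, 201.8421334162085], [0.0, 0.0, 1.0]]
{'t': 0.1, 'joints': array([ 1.09837305e+00,  4.91482365e-01,  1.55939103e+00, -3.31691161e-05,
        1.09170039e+00, -1.05585427e-01]), 'qvel': array([-0.00023275, -0.00085595, -0.00159348, -0.00041015,  0.00106675,
        0.00173297]), 'tau': array([ 2.73977807e-03, -6.13619328e+01, -2.58608383e+01,  6.93917018e-02,
        4.70392965e-02, -3.75467550e-05]), 'eef_pos': array([224.02869968, 583.19740258, 177.02984446]), 'tcp_rot': array([-3.14061388e+00, -7.41450595e-05,  2.77477007e+00]), 'ft_force': array([-0.17444773,  0.31455444, -0.22329315]), 'moment': array([ 0.00771835,  0.00860532, -0.03939454]), 'grip_force': 0.0, 'opening': 0.9997503038970412}
```

View pics/top0.png

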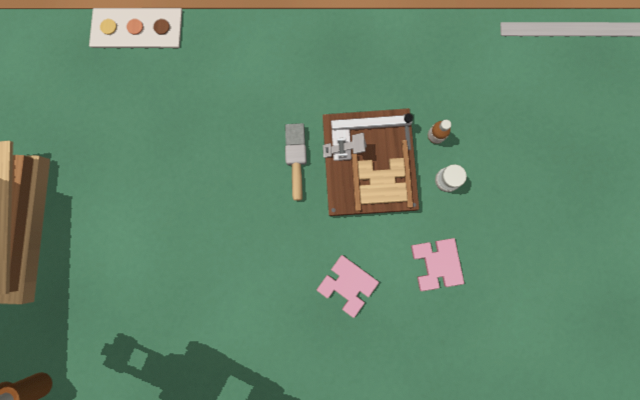

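View pics/side0.png

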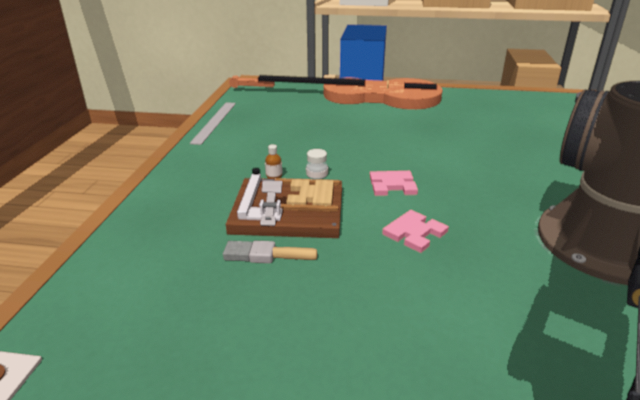

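The top view shows the jig at about u 325–417, v 110–215. The blank sits near (382,180) with its feet up (+x), the stop bar is near (370,123) and the catch pad near (357,144). The bottle and jar stand at (440,130) and (452,178), the brush at (296,160), and the pink look-alikes lie below the jig.

Run:
```python
from h import *
im=cv2.imread("pics/top0.png"); c=im[100:225,310:470]
cv2.imwrite("pics/crop.png",cv2.resize(c,None,fx=4.5,fy=4.5,interpolation=cv2.INTER_CUBIC))
hsv=cv2.cvtColor(im,cv2.COLOR_BGR2HSV)
# jig footprint: non-green region
m=((hsv[...,0]<25)&(hsv[...,1]>90)).astype('uint8'); m[:100]=0;m[225:]=0;m[:,:315]=0;m[:,425:]=0
m=cv2.morphologyEx(m,cv2.MORPH_CLOSE,np.ones((9,9)))
cs=max(cv2.findContours(m,0,2)[0],key=cv2.contourArea); r=cv2.minAreaRect(cs)
P=[ray("top",*p,25) for p in cv2.boxPoints(r)]
print("jig top",r,np.round(P,1).tolist())
m=((hsv[...,2]>190)&(hsv[...,1]>60)&(hsv[...,0]<30)&(hsv[...,0]>8)).astype('uint8'); m[:140]=0;m[225:]=0;m[:,:350]=0;m[:,425:]=0
ys,xs=np.nonzero(m);print("blank bbox",xs.min(),xs.max(),ys.min(),ys.max(),m.sum())
for u,v in((382,203),(360,204),(406,201)):print(np.round(ray("top",u,v,37),1))
```

```text
jig top ((370.71832275390625, 170.55581665039062), (84.85523223876953, 89.98502349853516), 85.91438293457031) [[660.0, 76.9, 25.0], [675.9, -105.6, 25.0], [503.0, -116.6, 25.0], [486.5, 60.7, 25.0]]
blank bbox 359 406 158 202 1556
[513.4 -42.9  37. ]
[510.6  -0.   37. ]
[518.3 -89.6  37. ]
```

View pics/crop.png

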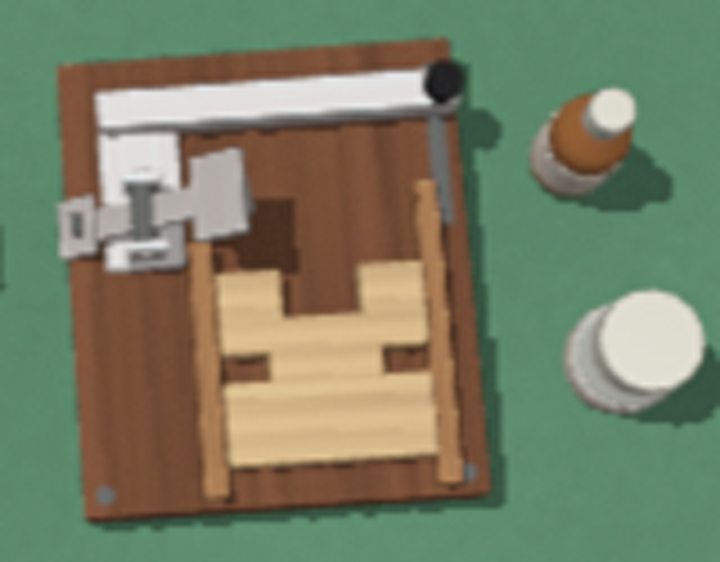

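The crop shows the jig with a small yaw. The blank's rear edge runs from (228,467) to (440,455) in crop pixels, its feet fronts lie at about v 265–270, the stop's near edge at about v 108–130, and the raised pad at (219,194).

Run:
```python
from h import *
f=lambda x,y,z: ray("top",310+x/4.5,100+y/4.5,z)
A={}
for k,p in dict(rearL=(228,467,37),rearR=(440,455,37),footL=(216,272,37),footR=(422,261,37),stopL=(103,128,41),stopR=(425,107,41),pad=(219,194,71),
 TL=(58,67,25),TR=(447,40,25),BR=(490,490,25),BL=(87,515,25),rLt=(192,243,33),rLb=(207,497,33),rRt=(435,182,33),rRb=(461,482,33)).items():
    A[k]=f(*p);print(k,np.round(A[k],1))
a=lambda p,q:np.degrees(np.arctan2(*(A[q]-A[p])[[1,0]]))
print("x-dirs",[round(a(*k),2) for k in(("BL","TL"),("BR","TR"),("rLb","rLt"),("rRb","rRt"),("rearR","footR"),("rearL","footL"))])
print("y-dirs-90",[round(a(*k)-90,2) for k in(("TR","TL"),("BR","BL"),("stopR","stopL"),("rearR","rearL"),("footR","footL"))])
yaw=np.radians(np.mean([a(*k)-90 for k in(("TR","TL"),("stopR","stopL"),("rearR","rearL"),("footR","footL"))]+[a("BL","TL"),a("BR","TR"),a("rLb","rLt"),a("rRb","rRt")]))
ex=np.array([np.cos(yaw),np.sin(yaw)]);ey=np.array([-ex[1],ex[0]])
c=np.mean([A[k][:2] for k in("TL","TR","BR","BL")],0); o=c-20*ey
print("yaw",np.degrees(yaw),"origin",o)
for k in A: print(k,np.round([(A[k][:2]-o)@ex,(A[k][:2]-o)@ey],1))
```

```text
rearL [511.   -1.3  37. ]
rearR [518.1 -93.   37. ]
footL [597.7   5.   37. ]
footR [604.1 -85.4  37. ]
stopL [661.4  56.2  41. ]
stopR [672.8 -86.2  41. ]
pad [623.3   6.1  71. ]
TL [695.2  77.5  25. ]
TR [710.  -99.2  25. ]
BR [ 504.6 -117.1   25. ]
BL [489.8  59.8  25. ]
rLt [611.7  15.6  33. ]
rLb [498.1   7.4  33. ]
rRt [641.1 -92.   33. ]
rRb [ 506.9 -102.8   33. ]
x-dirs [np.float64(4.93), np.float64(4.99), np.float64(4.11), np.float64(4.61), np.float64(5.03), np.float64(4.15)]
y-dirs-90 [np.float64(4.79), np.float64(4.76), np.float64(4.6), np.float64(4.41), np.float64(4.04)]
yaw 4.559223121279941 origin [601.47459055 -39.67949708]
rearL [-87.1  45.4]
rearR [-87.3 -46.5]
footL [-0.2 44.8]
footR [ -1.1 -45.8]
stopL [67.3 90.8]
stopR [ 67.4 -52. ]
pad [25.4 43.9]
TL [102.7 109.4]
TR [103.4 -68. ]
BR [-102.8  -69.5]
BL [-103.4  108.1]
rLt [14.5 54.3]
rLb [-99.3  55.2]
rRt [ 35.3 -55.3]
rRb [-99.2 -55.4]
```

{"fn": "move_arm", "kwargs": {"commands": [[[1.65,-3.95,0],[0,0,2.56],0],[[1.65,-3.95,0],[0,0,2.56],0],[[1.65,-3.95,0],[0,0,2.56],0],[[1.65,-3.95,0],[0,0,2.56],0],[[1.65,-3.95,0],[0,0,2.56],0],[[1.65,-3.95,0],[0,0,2.56],0],[[1.65,-3.95,0],[0,0,2.56],0],[[1.65,-3.95,0],[0,0,2.56],0],[[1.65,-3.95,0],[0,0,2.56],0],[[1.65,-3.95,0],[0,0,2.56],0]]}}

```text
t: 1.1
eef_pos: [389.4, 186.8, 177.5]
tcp_rot: [3.142, -0.0, -3.06]
ft_force: [0.9, 1.1, -0.3]
opening: 0.215
grip_force: 0.0
```

{"fn": "move_arm", "kwargs": {"commands": [[[1.65,-3.95,0],[0,0,0],0],[[1.65,-3.95,0],[0,0,0],0],[[1.65,-3.95,0],[0,0,0],0],[[1.65,-3.95,0],[0,0,0],0],[[1.65,-3.95,0],[0,0,0],0],[[1.65,-3.95,0],[0,0,0],0],[[0,0,0],[0,0,0],0],[[0,0,0],[0,0,0],0]]}}

```text
t: 1.9
eef_pos: [487.9, -49.1, 177.1]
tcp_rot: [3.141, -0.001, -3.064]
ft_force: [-0.7, 0.8, -0.8]
opening: 0.003
grip_force: 0.0
```

Run:
```python
from h import *
ci=camera_info("wrist");cv2.imwrite("pics/w1.png",read_camera("wrist"))
o=np.array([601.5,-39.7]);y=np.radians(4.56);ex=np.array([np.cos(y),np.sin(y)]);ey=np.array([-ex[1],ex[0]])
for a,b,z in((-87,45,37),(-87,-45,37),(67,90,41),(67,-50,41),(25,35,77),(-105,110,25)):
    print((a,b,z),proj("wrist",[*(o+a*ex+b*ey),z],ci).round(1))
```

```text
(-87, 45, 37) [367.  197.2]
(-87, -45, 37) [282.8 197.3]
(67, 90, 41) [402.1 325.4]
(67, -50, 41) [282.1 325.6]
(25, 35, 77) [358.9 312. ]
(-105, 110, 25) [425.7 178.4]
```

View pics/w1.png

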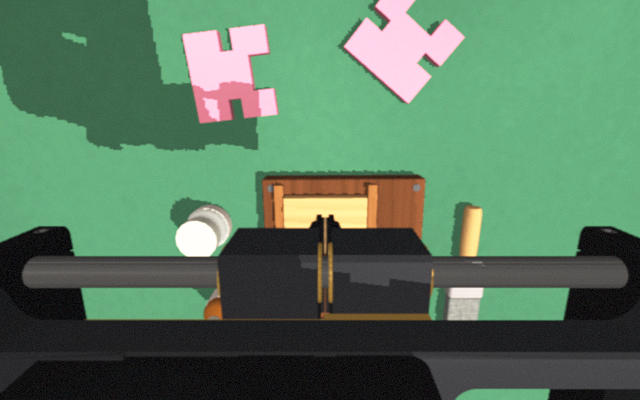

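The wrist view has the blank's rear edge at v≈197, u 283–368, and the bed corner at (423,178). Both match the predictions, so I'm descending behind the rear edge.

{"fn": "move_arm", "kwargs": {"commands": [[[0,0,-3],[0,0,0],0],[[0,0,-3],[0,0,0],0],[[0,0,-3],[0,0,0],0],[[0,0,-3],[0,0,0],0],[[0,0,-1.5],[0,0,0],0],[[0,0,-1.2],[0,0,0],0],[[0,0,0],[0,0,0],0],[[0,0,0],[0,0,0],0]]}}

```text
t: 2.75
eef_pos: [488.3, -48.1, 31.1]
tcp_rot: [-3.142, 0.0, -3.061]
ft_force: [1.2, -0.1, -0.1]
opening: 0.009
grip_force: 0.0
```

{"fn": "move_arm", "kwargs": {"commands": [[[0.2,0.016,0],[0,0,0],0],[[0.2,0.016,0],[0,0,0],0],[[0.2,0.016,0],[0,0,0],0],[[0.2,0.016,0],[0,0,0],0],[[0.2,0.016,0],[0,0,0],0],[[0.2,0.016,0],[0,0,0],0],[[0.2,0.016,0],[0,0,0],0],[[0.2,0.016,0],[0,0,0],0],[[0.2,0.016,0],[0,0,0],0],[[0.2,0.016,0],[0,0,0],0]]}}

```text
t: 3.75
eef_pos: [508.3, -46.9, 30.6]
tcp_rot: [3.141, 0.0, -3.062]
ft_force: [-0.7, 0.6, 0.2]
opening: 0.001
grip_force: 0.0
```

{"fn": "move_arm", "kwargs": {"commands": [[[0.25,0.02,0],[0,0,0],0],[[0.25,0.02,0],[0,0,0],0],[[0.25,0.02,0],[0,0,0],0],[[0.25,0.02,0],[0,0,0],0],[[0.25,0.02,0],[0,0,0],0],[[0.25,0.02,0],[0,0,0],0],[[0.25,0.02,0],[0,0,0],0],[[0.25,0.02,0],[0,0,0],0],[[0.25,0.02,0],[0,0,0],0],[[0.25,0.02,0],[0,0,0],0]]}}

```text
t: 4.75
eef_pos: [533.3, -44.9, 30.5]
tcp_rot: [3.141, -0.0, -3.062]
ft_force: [0.7, 0.3, -0.9]
opening: 0.005
grip_force: 0.0
```

{"fn": "move_arm", "kwargs": {"commands": [[[0.25,0.02,0],[0,0,0],0],[[0.25,0.02,0],[0,0,0],0],[[0.25,0.02,0],[0,0,0],0],[[0.25,0.02,0],[0,0,0],0],[[0.25,0.02,0],[0,0,0],0],[[0.25,0.02,0],[0,0,0],0],[[0.25,0.02,0],[0,0,0],0],[[0.25,0.02,0],[0,0,0],0],[[0.25,0.02,0],[0,0,0],0],[[0.2,0.016,0],[0,0,0],0]]}}

```text
t: 5.75
eef_pos: [557.8, -43.0, 30.6]
tcp_rot: [3.142, 0.0, -3.062]
ft_force: [-0.0, -0.1, 0.5]
opening: 0.004
grip_force: 0.0
```

Run:
```python
from h import *
cv2.imwrite("pics/a.png",np.vstack([cv2.resize(read_camera("top")[100:200,310:490],(720,400),interpolation=2)[:300],cv2.resize(read_camera("side")[150:250,220:400],(720,400),interpolation=2)[:300]]))
print(state()["eef_pos"],state()["ft_force"])
```

```text
[557.8977647  -42.98874021  30.56849901] [-1.0205625   0.02979285  0.88333736]
```

View pics/a.png

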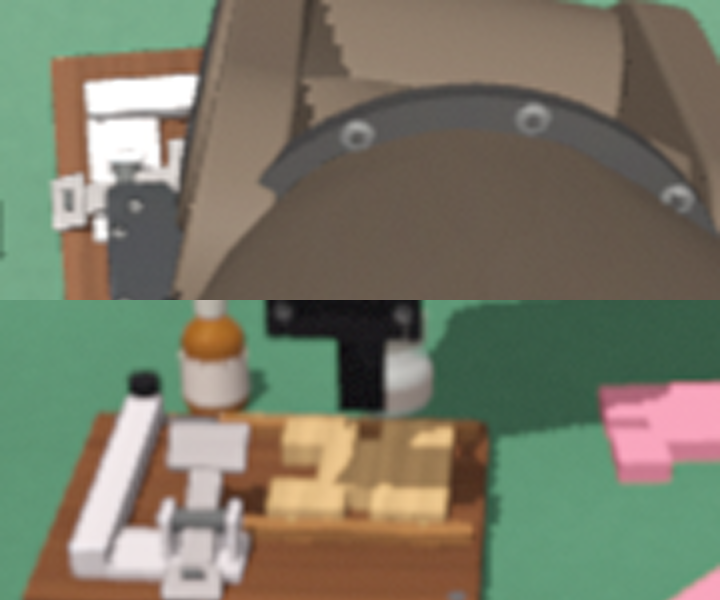

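The blank appears not to have moved: the fingertip shows at about (310,176) in the full side view. I'll check that against the projected TCP.

Run:
```python
from h import *
p=state()["eef_pos"];print(p,proj("side",p),[proj("side",p+[0,0,h]).round() for h in(20,40,60,80)])
o=np.array([601.5,-39.7]);y=np.radians(4.56);ex=np.array([np.cos(y),np.sin(y)]);ey=np.array([-ex[1],ex[0]])
for c in(-44.3,0,10): 
  print(c,[proj("side",[*(o+(c+a)*ex+b*ey),37]).round(1) for a,b in((-42.5,45),(-42.5,-45),(42.5,45),(42.5,-45))])
s0=cv2.imread("pics/side0.png");cv2.imwrite("pics/b.png",np.hstack([cv2.resize(x[140:240,220:350],(390,300),interpolation=2) for x in(s0,read_camera("side"))]))
```

```text
[557.8977647  -42.98874021  30.56849901] [310.3982536  193.18486708] [array([310., 184.]), array([310., 176.]), array([310., 166.]), array([310., 157.])]
-44.3 [array([330.8, 202.8]), array([333. , 180.1]), array([286.6, 201.3]), array([292.1, 178.9])]
0 [array([307.7, 202. ]), array([311.6, 179.5]), array([263.8, 200.6]), array([271. , 178.3])]
10 [array([302.5, 201.8]), array([306.8, 179.4]), array([258.7, 200.4]), array([266.2, 178.2])]
```

View pics/b.png

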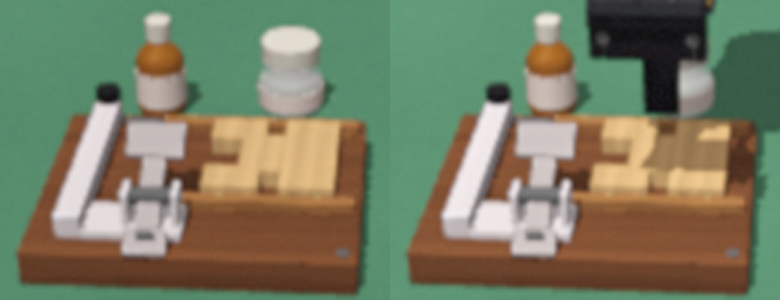

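Run:
```python
from h import *
s=state();p=s["eef_pos"]
for h in(0,20,40,60,80,120):print(h,proj("wrist",p+[0,0,h]).round(),proj("side",p+[0,0,h]).round(),proj("top",p+[0,0,h]).round())
print(camera_info("wrist")["cam_to_world"])
w=read_camera("wrist");s=read_camera("side")
cv2.imwrite("pics/c.png",np.vstack([cv2.resize(w[130:330,200:440],(480,400)) ,cv2.resize(s[100:200,250:400],(480,200))[:200]]))
```

```text
0 [325. 214.] [311. 193.] [382. 181.]
20 [325. 224.] [310. 184.] [383. 179.]
40 [325. 237.] [310. 176.] [384. 178.]
60 [325. 253.] [310. 166.] [386. 175.]
80 [325. 274.] [310. 157.] [387. 173.]
120 [325. 339.] [310. 138.] [391. 169.]
[[-8.09582909e-02  9.67364242e-01  2.40108679e-01  4.90566163e+02]
 [ 9.96717378e-01  7.84598452e-02  1.99629882e-02 -4.84108712e+01]
 [ 4.72591158e-04  2.40936662e-01 -9.70540726e-01  2.36795870e+02]
 [ 0.00000000e+00  0.00000000e+00  0.00000000e+00  1.00000000e+00]]
```

View pics/c.png

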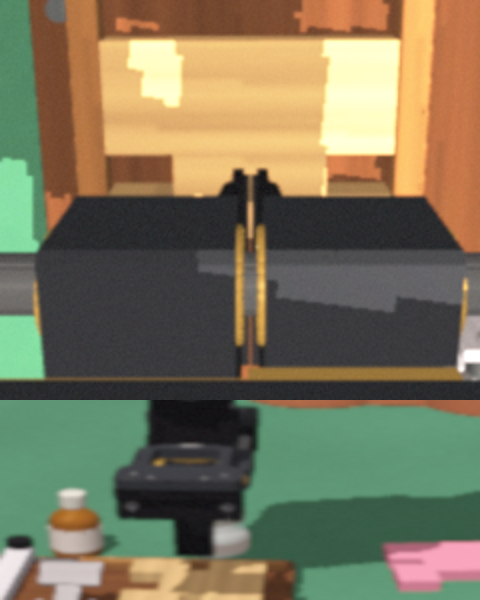

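Run:
```python
from h import *
ci=camera_info("wrist");print(np.array(ci["K"])[0],state()["joints"].round(3),state()["tau"].round(2))
o=np.array([601.5,-39.7]);y=np.radians(4.56);ex=np.array([np.cos(y),np.sin(y)]);ey=np.array([-ex[1],ex[0]])
for dz in(0,-40):
  for a,b,z in((-86.8,45,37),(-86.8,-45,37),(-105,56,25),(-97,-50,33)): print(dz,(a,b,z),proj("wrist",[*(o+a*ex+b*ey),z+dz],ci).round(1))
```

```text
[335.79096089   0.         324.75508196] [-0.195  0.591  1.861  0.     0.69  -1.846] [ 2.000e-02 -5.886e+01 -1.714e+01 -4.000e-02  7.000e-02  0.000e+00]
0 (-86.8, 45, 37) [399.9 148.9]
0 (-86.8, -45, 37) [248.7 148.7]
0 (-105, 56, 25) [415.1 117. ]
0 (-97, -50, 33) [240.9 130.8]
-40 (-86.8, 45, 37) [387.6 142. ]
-40 (-86.8, -45, 37) [261.  141.8]
-40 (-105, 56, 25) [400.8 115.3]
-40 (-97, -50, 33) [254.4 126.9]
```

Run:
```python
from h import *
s=read_camera("side");p=state()["eef_pos"]
g=s.max(2);print("side col mins",[(u,[int(x) for x in g[168:184,u]]) for u in(307,310,313)])
w=read_camera("wrist").max(2);print([(u,[int(x) for x in w[206:230,u]]) for u in(316,320,330,334)])
ex=np.array([np.cos(.0796),np.sin(.0796),0]);ey=np.array([-ex[1],ex[0],0])
for h in(30,35,40,45,50):print(h,proj("side",p+12*ey+[0,0,h]).round(1),proj("side",p+10*ex+12*ey+[0,0,h]).round(1),"wr",proj("wrist",p-10*ex-6*ey+[0,0,h]).round(1),proj("wrist",p-6*ey+[0,0,h]).round(1))
```

```text
side col mins [(307, [20, 22, 19, 20, 20, 17, 19, 17, 20, 67, 120, 137, 164, 180, 214, 228]), (310, [21, 20, 22, 20, 18, 22, 19, 17, 18, 53, 97, 111, 118, 108, 99, 98]), (313, [23, 19, 21, 20, 19, 18, 19, 15, 21, 42, 81, 101, 110, 106, 98, 96])]
[(316, [239, 236, 236, 238, 241, 241, 242, 238, 210, 178, 165, 146, 138, 131, 97, 47, 33, 26, 32, 30, 20, 34, 44, 49]), (320, [237, 236, 235, 238, 240, 241, 243, 236, 150, 59, 43, 28, 22, 28, 28, 31, 31, 28, 30, 27, 30, 27, 29, 27]), (330, [236, 233, 232, 230, 232, 238, 241, 236, 148, 55, 31, 23, 25, 20, 33, 24, 28, 25, 26, 27, 33, 28, 31, 26]), (334, [238, 236, 231, 232, 233, 236, 241, 242, 236, 227, 226, 217, 193, 171, 119, 61, 29, 27, 28, 29, 28, 34, 43, 51])]
30 [309.8 183. ] [304.7 182.9] wr [313.7 213.4] [313.9 230.5]
35 [309.8 180.8] [304.7 180.6] wr [313.5 216.3] [313.6 233.8]
40 [309.8 178.5] [304.6 178.4] wr [313.1 219.3] [313.3 237.3]
45 [309.7 176.2] [304.6 176.1] wr [312.8 222.5] [313.  240.9]
50 [309.7 174. ] [304.5 173.8] wr [312.5 225.9] [312.6 244.8]
```

Two views agree that the real fingertips are about 38 mm above the reported TCP: the side view gives v≈177 and the wrist view v≈215. The fingers therefore passed over the blank without touching it. I'll back off, descend further behind the blank while watching the force, and use this offset from here on.

{"fn": "move_arm", "kwargs": {"commands": [[[-2,-0.16,0],[0,0,0],0],[[-2,-0.16,0],[0,0,0],0],[[-2,-0.16,0],[0,0,0],0],[[-1,-0.08,0],[0,0,0],0],[[0,0,-0.5],[0,0,0],0],[[0,0,-0.5],[0,0,0],0],[[0,0,-0.5],[0,0,0],0],[[0,0,-0.5],[0,0,0],0],[[0,0,0],[0,0,0],0],[[0,0,0],[0,0,0],0]]}}

```text
t: 7.1
eef_pos: [487.7, -48.5, 10.3]
tcp_rot: [3.141, -0.0, -3.061]
ft_force: [0.3, -0.8, -0.2]
opening: 0.005
grip_force: 0.0
```

Run:
```python
from h import *
s=read_camera("side");st=state();p=st["eef_pos"];print(p,st["ft_force"])
u,v=proj("side",p);print(u,v)
cv2.imwrite("pics/d.png",cv2.resize(s[120:220,250:400],(750,500),interpolation=2))
ey=np.array([-.08,.997,0])
for h in(30,35,40,45):print(h,proj("side",p+8*ey+[0,0,h]).round(1))
```

```text
[487.76533944 -48.55734191  10.47672018] [ 0.8380532  -0.63203779  0.00760303]
345.34734691992134 202.8935550925419
30 [345.6 192. ]
35 [345.6 189.8]
40 [345.7 187.6]
45 [345.7 185.4]
```

View pics/d.png

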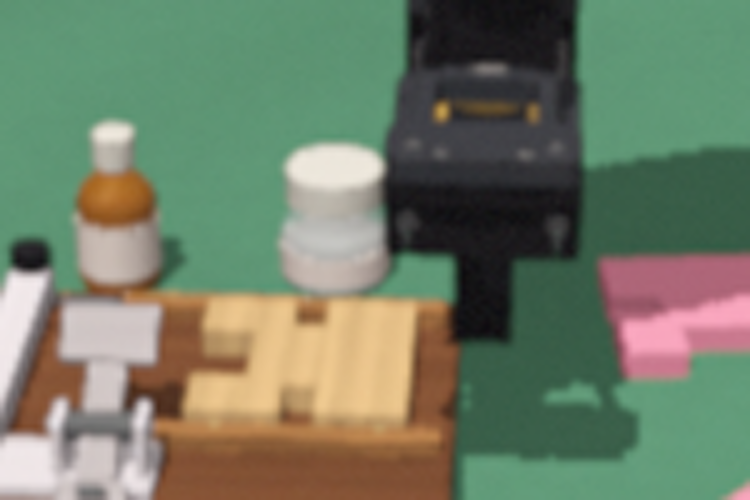

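The picture shows the fingertip bottom at v≈188, so the offset is about 39 mm and the true tip height about 49 mm. I'll go down 18 mm more and start pushing.

{"fn": "move_arm", "kwargs": {"commands": [[[0,0,-0.5],[0,0,0],0],[[0,0,-0.5],[0,0,0],0],[[0,0,-0.4],[0,0,0],0],[[0,0,-0.4],[0,0,0],0],[[0,0,0],[0,0,0],0],[[0,0,0],[0,0,0],0]]}}

```text
t: 7.75
eef_pos: [487.6, -48.6, -7.5]
tcp_rot: [3.141, -0.0, -3.062]
ft_force: [0.4, 0.2, 0.1]
opening: 0.003
grip_force: 0.0
```

{"fn": "move_arm", "kwargs": {"commands": [[[0.2,0.016,0],[0,0,0],0],[[0.2,0.016,0],[0,0,0],0],[[0.2,0.016,0],[0,0,0],0],[[0.2,0.016,0],[0,0,0],0],[[0.2,0.016,0],[0,0,0],0],[[0.2,0.016,0],[0,0,0],0],[[0.2,0.016,0],[0,0,0],0],[[0.2,0.016,0],[0,0,0],0],[[0.2,0.016,0],[0,0,0],0],[[0.2,0.016,0],[0,0,0],0]]}}

```text
t: 8.75
eef_pos: [507.6, -47.0, -7.4]
tcp_rot: [3.141, -0.0, -3.062]
ft_force: [-0.6, -0.8, 1.8]
opening: 0.003
grip_force: 0.3
```

```bash
cat > bl.py <<'E'
from h import *
def blank():
    "jig-x of blank's near long edge (y=45) rear corner and foot, from side view mask"
    s=read_camera("side");hsv=cv2.cvtColor(s,cv2.COLOR_BGR2HSV)
    m=(hsv[...,2]>170)&(hsv[...,1]>50)&(hsv[...,1]<150)&(hsv[...,0]<30)&(hsv[...,0]>8)
    us=np.nonzero(m[196:201,240:350].sum(0)>=2)[0]+240
    o=np.array([601.5,-39.7]);y=.0796;ex=np.array([np.cos(y),np.sin(y)])
    return us.min(),us.max(),[round(float((ray("side",u,198,37)[:2]-o)@ex),1) for u in(us.min()-.5,us.max()+.5)]
if __name__=="__main__":
    print(blank());s=state();print(s["eef_pos"],s["ft_force"],s["t"])
E
python3 bl.py
```

```text
(np.int64(285), np.int64(327), [3.9, -79.6])
[508.02324783 -46.98756448  -7.43494873] [ 0.10568582  0.59674398 -0.6200519 ] 8.8
```

{"fn": "move_arm", "kwargs": {"commands": [[[0.25,0.02,0],[0,0,0],0],[[0.25,0.02,0],[0,0,0],0],[[0.25,0.02,0],[0,0,0],0],[[0.25,0.02,0],[0,0,0],0],[[0.25,0.02,0],[0,0,0],0],[[0.25,0.02,0],[0,0,0],0],[[0.25,0.02,0],[0,0,0],0],[[0.25,0.02,0],[0,0,0],0],[[0.25,0.02,0],[0,0,0],0],[[0.25,0.02,0],[0,0,0],0]]}}

```text
t: 9.8
eef_pos: [532.8, -45.0, -7.4]
tcp_rot: [3.141, -0.0, -3.062]
ft_force: [-0.5, -0.3, -0.5]
opening: 0.008
grip_force: 0.2
```

```bash
python3 bl.py
```

```text
(np.int64(280), np.int64(314), [13.6, -54.3])
[533.24230988 -45.00667077  -7.41049974] [-0.33428935 -0.24364589 -0.39461484] 9.85
```

The blank is now moving with the fingers.

{"fn": "move_arm", "kwargs": {"commands": [[[0.25,0.02,0],[0,0,0],0],[[0.25,0.02,0],[0,0,0],0],[[0.25,0.02,0],[0,0,0],0],[[0.25,0.02,0],[0,0,0],0],[[0.25,0.02,0],[0,0,0],0],[[0.25,0.02,0],[0,0,0],0],[[0.25,0.02,0],[0,0,0],0],[[0.25,0.02,0],[0,0,0],0],[[0.25,0.02,0],[0,0,0],0],[[0.2,0.016,0],[0,0,0],0]]}}

```text
t: 10.85
eef_pos: [557.3, -43.0, -7.4]
tcp_rot: [3.142, 0.0, -3.062]
ft_force: [-0.1, -0.1, 0.3]
opening: 0.005
grip_force: 0.3
```

{"fn": "move_arm", "kwargs": {"commands": [[[0.1,0.008,0],[0,0,0],0],[[0.1,0.008,0],[0,0,0],0],[[0.1,0.008,0],[0,0,0],0],[[0.1,0.008,0],[0,0,0],0],[[0.1,0.008,0],[0,0,0],0],[[0.1,0.008,0],[0,0,0],0],[[0.1,0.008,0],[0,0,0],0],[[0.1,0.008,0],[0,0,0],0]]}}

```text
t: 11.65
eef_pos: [565.2, -42.4, -7.5]
tcp_rot: [3.141, -0.0, -3.062]
ft_force: [0.1, 0.1, -0.1]
opening: 0.003
grip_force: 0.2
```

```bash
python3 bl.py
```

```text
(np.int64(255), np.int64(297), [62.2, -21.3])
[565.36985377 -42.38466972  -7.43901972] [-0.76194515 -0.41524591 -0.33880758] 11.7
```

{"fn": "move_arm", "kwargs": {"commands": [[[0.06,0.005,0],[0,0,0],0],[[0.06,0.005,0],[0,0,0],0],[[0.06,0.005,0],[0,0,0],0],[[0.06,0.005,0],[0,0,0],0],[[0.06,0.005,0],[0,0,0],0]]}}

```text
t: 12.2
eef_pos: [568.2, -42.1, -7.4]
tcp_rot: [3.141, -0.0, -3.062]
ft_force: [-1.7, 0.5, 0.9]
opening: 0.004
grip_force: 0.3
```

{"fn": "move_arm", "kwargs": {"commands": [[[0.05,0.004,0],[0,0,0],0],[[0.05,0.004,0],[0,0,0],0],[[0.05,0.004,0],[0,0,0],0]]}}

```text
t: 12.5
eef_pos: [569.7, -42.0, -7.4]
tcp_rot: [3.142, 0.0, -3.062]
ft_force: [-1.5, -1.2, 1.4]
opening: 0.007
grip_force: 0.3
```

{"fn": "move_arm", "kwargs": {"commands": [[[0.05,0.004,0],[0,0,0],0],[[0.05,0.004,0],[0,0,0],0]]}}

```text
t: 12.7
eef_pos: [570.7, -41.9, -7.4]
tcp_rot: [3.142, 0.0, -3.062]
ft_force: [-0.2, -0.4, -0.2]
opening: 0.005
grip_force: 0.3
```

{"fn": "move_arm", "kwargs": {"commands": [[[0.05,0.004,0],[0,0,0],0],[[0.05,0.004,0],[0,0,0],0]]}}

```text
t: 12.9
eef_pos: [571.6, -41.9, -7.5]
tcp_rot: [3.141, -0.0, -3.062]
ft_force: [0.1, 0.4, 0.7]
opening: 0.006
grip_force: 0.3
```

{"fn": "move_arm", "kwargs": {"commands": [[[0.05,0.004,0],[0,0,0],0],[[0.05,0.004,0],[0,0,0],0]]}}

```text
t: 13.1
eef_pos: [572.7, -41.8, -7.4]
tcp_rot: [3.142, 0.0, -3.062]
ft_force: [-0.7, 0.0, 0.3]
opening: 0.003
grip_force: 0.3
```

{"fn": "move_arm", "kwargs": {"commands": [[[0.05,0.004,0],[0,0,0],0],[[0.05,0.004,0],[0,0,0],0]]}}

```text
t: 13.3
eef_pos: [573.5, -41.7, -7.4]
tcp_rot: [3.141, -0.0, -3.062]
ft_force: [-3.3, -1.2, 2.3]
opening: 0.006
grip_force: 1.6
```

{"fn": "move_arm", "kwargs": {"commands": [[[0.02,0.002,0],[0,0,0],0]]}}

```text
t: 13.4
eef_pos: [573.4, -41.7, -7.5]
tcp_rot: [3.141, -0.001, -3.062]
ft_force: [-2.4, -0.9, 1.8]
opening: 0.004
grip_force: 1.8
```

{"fn": "move_arm", "kwargs": {"commands": [[[0.03,0.002,0],[0,0,0],0]]}}

```text
t: 13.5
eef_pos: [573.5, -41.7, -7.5]
tcp_rot: [3.141, -0.001, -3.062]
ft_force: [-6.3, -1.6, 3.5]
opening: 0.006
grip_force: 2.9
```

The position has stopped advancing and the resistance is about 6 N at TCP x 573.5 (predicted 574), so the blank is home. I'll back off, rise and go over the pad.

{"fn": "move_arm", "kwargs": {"commands": [[[-0.2,-0.016,0],[0,0,0],0],[[-0.8,-0.064,0],[0,0,0],0],[[0,0,1],[0,0,0],0],[[0,0,2],[0,0,0],0],[[0,0,2],[0,0,0],0],[[0,0,2],[0,0,0],0],[[0,0,1],[0,0,0],0],[[2,1.5,0],[0,0,0],0],[[2,1.5,0],[0,0,0],0],[[2,1.3,0],[0,0,0],0]]}}

```text
t: 14.5
eef_pos: [624.8, 1.2, 73.0]
tcp_rot: [3.141, 0.0, -3.062]
ft_force: [0.0, -1.1, -0.3]
opening: 0.006
grip_force: 0.0
```

{"fn": "move_arm", "kwargs": {"commands": [[[0,0,0],[0,0,0],0],[[0,0,0],[0,0,0],0]]}}

```text
t: 14.7
eef_pos: [623.6, 0.7, 72.3]
tcp_rot: [3.141, -0.001, -3.061]
ft_force: [-1.1, 0.1, 0.2]
opening: 0.004
grip_force: 0.0
```

Run:
```python
from h import *
s=read_camera("side");st=state();p=st["eef_pos"];print(p,st["ft_force"],st["t"])
cv2.imwrite("pics/e.png",cv2.resize(s[120:220,220:350],(780,600),interpolation=2))
print(proj("side",p+[0,0,39]),proj("side",[623.3,1.2,73]))
```

```text
[6.23373911e+02 3.71123504e-01 7.23364356e+01] [-0.29301974 -0.19981281  0.02269346] 14.75
[271.22152149 164.82929161] [272.27467717 183.05079502]
```

View pics/e.png

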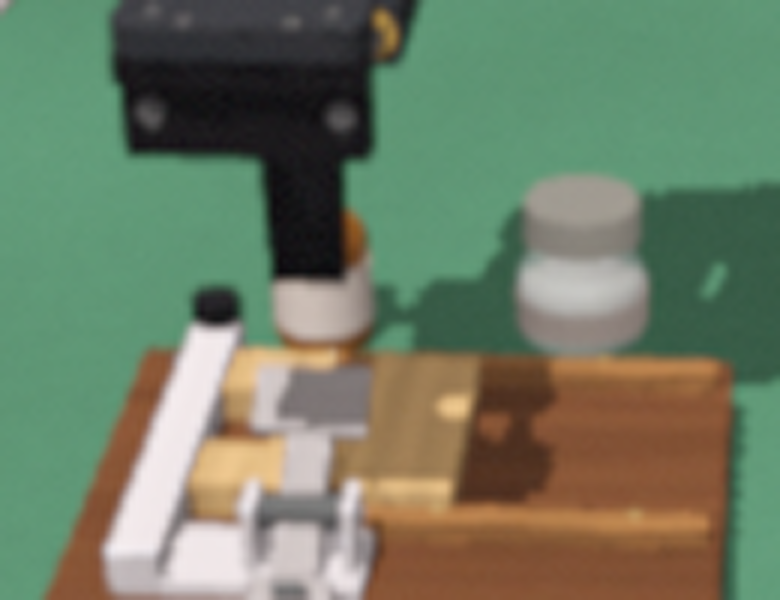

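The blank's feet are against the stop bar. The finger (u≈271) is centred in x over the pad (u≈272), so I'll press down.

{"fn": "move_arm", "kwargs": {"commands": [[[0,0,-0.8],[0,0,0],0],[[0,0,-0.8],[0,0,0],0],[[0,0,-0.8],[0,0,0],0],[[0,0,-0.4],[0,0,0],0],[[0,0,-0.1],[0,0,0],0],[[0,0,-0.1],[0,0,0],0],[[0,0,-0.1],[0,0,0],0],[[0,0,-0.1],[0,0,0],0]]}}

```text
t: 15.55
eef_pos: [624.3, 0.5, 40.7]
tcp_rot: [3.142, 0.0, -3.062]
ft_force: [0.5, -0.1, 0.8]
opening: 0.005
grip_force: 0.0
```

{"fn": "move_arm", "kwargs": {"commands": [[[0,0,-0.1],[0,0,0],0],[[0,0,-0.1],[0,0,0],0],[[0,0,-0.1],[0,0,0],0]]}}

```text
t: 15.85
eef_pos: [624.5, -0.0, 38.6]
tcp_rot: [-3.141, 0.001, -3.061]
ft_force: [-2.2, -6.0, 11.0]
opening: 0.006
grip_force: 5.6
```

{"fn": "move_arm", "kwargs": {"commands": [[[0,0,-0.1],[0,0,0],0],[[0,0,-0.1],[0,0,0],0],[[0,0,-0.1],[0,0,0],0]]}}

```text
t: 16.15
eef_pos: [624.9, -1.0, 36.1]
tcp_rot: [-3.139, 0.002, -3.061]
ft_force: [-1.9, -8.3, 11.7]
opening: 0.006
grip_force: 5.7
```

{"fn": "move_arm", "kwargs": {"commands": [[[0,0,-0.1],[0,0,0],0],[[0,0,-0.1],[0,0,0],0],[[0,0,-0.1],[0,0,0],0]]}}

```text
t: 16.45
eef_pos: [624.9, 0.2, 32.5]
tcp_rot: [-3.141, 0.002, -3.062]
ft_force: [-0.8, -1.0, 6.0]
opening: 0.007
grip_force: 2.4
```

{"fn": "move_arm", "kwargs": {"commands": [[[0,0,-0.1],[0,0,0],0],[[0,0,-0.1],[0,0,0],0],[[0,0,-0.1],[0,0,0],0],[[0,0,-0.1],[0,0,0],0]]}}

```text
t: 16.85
eef_pos: [624.6, 0.4, 27.9]
tcp_rot: [-3.141, 0.001, -3.062]
ft_force: [0.9, -1.5, 3.7]
opening: 0.004
grip_force: 1.5
```

{"fn": "move_arm", "kwargs": {"commands": [[[0,0,-0.1],[0,0,0],0],[[0,0,-0.1],[0,0,0],0],[[0,0,-0.1],[0,0,0],0]]}}

```text
t: 17.15
eef_pos: [623.9, 0.6, 24.3]
tcp_rot: [3.141, -0.0, -3.062]
ft_force: [0.3, -0.6, 1.5]
opening: 0.008
grip_force: 0.5
```

{"fn": "move_arm", "kwargs": {"commands": [[[0,0,-0.1],[0,0,0],0],[[0,0,-0.1],[0,0,0],0],[[0,0,-0.1],[0,0,0],0]]}}

```text
t: 17.45
eef_pos: [623.9, 0.7, 21.2]
tcp_rot: [3.141, -0.001, -3.062]
ft_force: [-0.5, 0.3, 0.0]
opening: 0.008
grip_force: 0.0
```

Run:
```python
from h import *
s=read_camera("side");st=state();p=st["eef_pos"];print(p,st["ft_force"],st["t"])
cv2.imwrite("pics/f.png",cv2.resize(s[120:220,220:350],(780,600),interpolation=2))
```

```text
[623.81872175   0.6663028   21.11672863] [-0.42745531 -0.46157783 -0.23880352] 17.5
```

The force fell to nil, so the catch has probably snapped over. I'll retract and check with the last picture.

{"fn": "move_arm", "kwargs": {"commands": [[[0,0,1],[0,0,0],0],[[0,0,3],[0,0,0],0],[[0,0,3],[0,0,0],0],[[0,0,3],[0,0,0],0],[[-4,0,2],[0,0,0],0],[[-4,0,0],[0,0,0],0],[[-4,0,0],[0,0,0],0],[[-4,0,0],[0,0,0],0],[[0,0,0],[0,0,0],0],[[0,0,0],[0,0,0],0]]}}

```text
t: 18.5
eef_pos: [464.4, 0.5, 142.7]
tcp_rot: [-3.141, 0.002, -3.062]
ft_force: [0.5, 0.4, 0.1]
opening: 0.004
grip_force: 0.0
```

Run:
```python
from h import *
s=read_camera("side");t=read_camera("top");st=state();print(st["eef_pos"],st["ft_force"],st["t"])
cv2.imwrite("pics/g.png",np.vstack([cv2.resize(x,(600,300),interpolation=2) for x in(s[145:225,220:380],t[100:180,310:470])]))
```

```text
[4.65304598e+02 4.04900916e-01 1.42114611e+02] [ 0.32448378 -0.03850057 -0.23471827] 18.6
```

View pics/g.png

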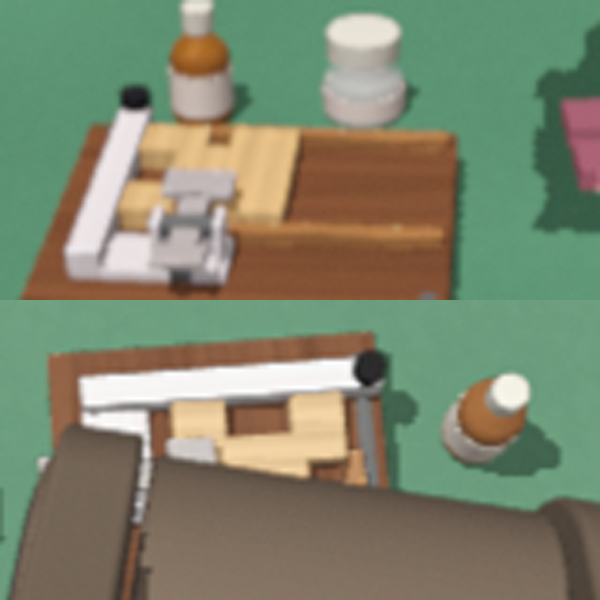

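The feet sit against the stop bar (side crop around (130,190)). The pad is level and down at (200,182) with the outer arm raised, so the catch is locked over, and the bottle and jar have not moved.

```bash
python3 -c "
from cell import env;print(env.job_done())"
```

```text
the job is handed in; nothing more can be done
None
```

The job is handed in at about 18.6 s: the blank is home against the stop (about 7 N read at the wrist) and the catch snapped over (about 14 N read while pressing). In the last side view the pad is level and down; the nose in the notch was not separately visible. The bottle and jar stand where they were; I did not re-check the brush, but the arm stayed clear of it. The real fingertips were about 39 mm above the reported TCP, so my first push passed over the blank without touching it, and I corrected for that.

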